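# Set the tilt of a fill-light mirror by pressing its corner pad

## Robot

A 6-joint arm with a two-finger parallel gripper is mounted at the origin on the work surface. World frame = base frame: x ahead of the robot, y to its left, z up, the work surface at z = 0. Lengths are in m, angles in rad, forces in N, time in s.
With the tool pointing down it reaches from about 0.3 to 0.775 m from the base axis. Payload 14.6 kg.
Tool frame: the origin (TCP) lies at the centre of the arm's flange, where the gripper is bolted on; the fingertips stand 199 mm ahead of it and the grasp point (between the pads) lies ctrl.tcp_to_grasp ahead of it (ctrl.tcp_to_grasp is the distance from the TCP to the grasp point, in m); z points along the fingers, y is the line along which they close (so a half turn about z gives the same grasp; the last joint's range is limited). The gripper opens to 94 mm and grips with 3 to 60 N. Pads are 16 mm wide; open, the fingers measure 119 mm over their backs; the gripper's body (75 mm by 177 mm) begins 78 mm behind the grasp point.
Start: joints at [1.152, 0.3, 1.521, -0, 1.321, -0.067], TCP at [0.19, 0.516, 0.405] pointing down, gripper open.
Joint ranges: [-3.03, 3.03], [-0.79, 2.21], [0.23, 2.52], [-1.04, 4.18], [0, 3.07], [-2.55, 2.55]. Speed limits (rad/s): [2.22, 2.22, 2.57, 3.14, 3.14, 3.14].

## Interface

Orientations are given as [roll, pitch, yaw] about the fixed x, y, z axes, in that order (R = Rz(yaw) Ry(pitch) Rx(roll)).
In Python, from station import ctrl gives the robot as it stands. The module is installed in compiled form; this text tells all that it offers.
- The arm moves only by the shell command python3 -m jog 'ROWS' [OPENING] [FORCE]. ROWS is JSON, a list of rows, each a list of 6 numbers: the shift along the tool's x, y, z in cm, then the turn, a rotation vector about the tool's x, y, z in rad. In form: [[tx, ty, tz, ax, ay, az], ...]. A call has 1 to 8 rows; each row is the pose to reach, as a shift and turn from the pose commanded when the call began, along the tool's axes at that moment; what a row does not reach only later rows make up. A row lasts 1/10 s, in which the tool goes at most 50 mm and 8.59 degrees, less where a joint would pass 70% of its speed; a pose out of reach is approached as far as the arm can. A call with a gripper value outside its range is refused whole. OPENING is the opening in per cent of the stroke, from 0 (shut) to 100 (fully open), set as the call begins (- or left out, the last holds). The fingers move at their own pace and stop on an object; FORCE is the grip in N (left out, the last holds). Time passes only in rows, so rows that repeat a pose let the fingers close. It gives the time, the measured TCP pose, the force, the opening and the grip force at its end, in the units of the state.
- ctrl.get_obs(): the state, without advancing time (a new reading comes with each control period).
- ctrl.camera(name): name is "scene" or "top"; returns a dict with "img" (480x640x3 uint8, blue, green, red), "intrinsics" (3x3 intrinsics, pixels), "k1" (the pictures are not rectified: a ray, as slopes to the right and down, at radius r is drawn at 1 + k1 r^2 times it, then the intrinsics apply), "R" (3x3) and "t" (3): a world point X has camera coordinates R X + t. Camera axes: x right, y down, z forward; pixel columns grow to the right and rows downward; lengths in m; the calibration is good to about 2 mm. A picture is of the moment at which its call begins. There is no depth.
- ctrl.hand_in(): hands the job in; it is judged then, once.
The state is a dict: "time_s": time; "qpos": joint angles; "joint_vel": joint speeds; "tau": joint torques, N m; "ee_pos": TCP position; "eef_rot": TCP orientation; "force": force on the tool from outside, world axes, zero at the start; "moment": the same for the moment, N m; "grip_width": finger opening in m; "grip_force": force on a finger pad.
Only numpy, scipy, OpenCV 4.12 (cv2) and the standard library are available. Lean on these libraries where they do the work, as an engineer would, in place of code of your own. Each camera call takes 0.05 s, during which the arm holds its last target. There are 200 camera calls.

## Task

Set the tilt of the small fill-light mirror on the make-up table: with the fingertips press down the thumb pad on the corner of its spring-backed plate until the black needle at the side of the stand lines up with the index tab on the white scale, then let go so that the needle stays there. Only press: do not lift the plate's corner, do not touch the mirror, the needle or the index tab, and do not shift or lift the stand. Leave the bottle, jar, compact and brush around it where they are.

Things in the scene. Friction and masses are not known exactly. Their poses are not given: they have to be found in the camera images.
- stand: Mirror mount, about 2 kg, loose on the table: grey base 200 (x) by 300 (y) by 12 mm, origin at the centre of its underside, z up. On it an aluminium plate (150 mm square, 8 mm thick, corners pointing along the stand's x and y) tilts on a hinge along the stand's y axis, through the plate's centre 80 mm above the table. The -x corner has the thumb pad, the +x corner is bare.
- tilt (a joint): Tilt of plate and needle, rad. 0: plate level, needle upright; grows as the pad goes down and the needle's tip moves to the stand's -x. Stops at -0.20 and 0.22; starts at -0.17 to -0.12 (pad high). Return spring and friction brake resist: 5 to 9 N down on the pad moves it, more when deeper. The brake holds it wherever it is let go. Pressing the bare +x corner moves it back (1 to 5 N).
- index (a joint): Angle of the index tab on the arc scale about the same hinge, rad, same zero and sense as joint tilt: the needle is at the tab when both are equal. Preset between -0.04 and 0.17; stiff, it stays put.
- pad: Thumb pad: dark rubber disc, radius 14 mm, 8 mm thick, on top of the plate's -x corner; turns with the plate. Origin at the centre of its underside, z out of its top.
- pad_top (a point): Centre of the thumb pad's top face. With the plate level it lies 98 mm to the stand's -x of the hinge line and 12 mm above it (92 mm above the table); per rad of tilt it moves 98 mm.
- mirror: Round mirror, radius 45 mm, 6 mm thick, on the middle of the plate. Origin at the centre of its underside, on the hinge axis but 4 mm above it, z out of its face. Not to be touched.
- needle: Black needle, 5 mm wide bar, rising 180 mm from the hinge line at 129 mm to the stand's +y, outside the hinge post; turns with the plate. Origin on the hinge line in the middle of the plate. Not to be touched.
- needle_tip (a point): Point 2 mm below the needle's end, 178 mm from the hinge line.
- tab: Index tab: dark steel block 8 mm wide, 21 mm along y, 10 mm high, on a small shoe that rides on the white arc scale (137 to 155 mm to the stand's +y, beside the needle). Origin on the hinge line in the middle of the plate. Not to be touched.
- index_mark (a point): Mark on the index tab, 178 mm from the hinge line, 9 mm farther to the stand's +y than the needle tip. The needle is on the mark when the two agree along the scale (stand's x).
- bottle: Foundation bottle, amber with black cap, radius 20 mm, 105 mm tall; bystander. Origin at the centre of its underside.
- jar: White cream jar with black lid, radius 30 mm, 45 mm tall; bystander. Origin at the centre of its underside.
- compact: Closed round powder compact, radius 34 mm, 17 mm thick, lying flat; bystander. Origin at the centre of its underside.
- brush: Flat make-up brush with wooden handle, 170 mm long, 24 mm wide, 13 mm thick, lying along its own x, bristles to +x; bystander. Origin on its underside, 80 mm from the bristle end.

How it is judged:
On the way, in this order (a step that is already met when the one before it is completed fails the run):
1. the fingertips press on the thumb pad (contact force between the fingers and pad above 1 N), for 0.05 s.
2. the needle stands at the index tab (x of needle_tip in the frame of index_mark between -0.006 and 0.006 m), for 0.3 s.
At the end, for the whole second after the job is handed in: The plate has been let go and is at rest with the needle tip within 6 mm of the index tab along the scale; the stand is flat on the table within 15 mm of where it was, and the bottle, jar, compact and brush within 20 mm of where they were (all of step 2 and velocity of joint tilt between -0.02 and 0.02 rad/s and distance of stand from where it was at the start of the episode below 0.015 m and angle between stand's own z axis and vertical below 0.03 rad and distance of each of bottle, jar, compact, brush from where it was at the start of the episode below 0.02 m); the robot touches nothing.
It fails at once if the mirror is touched (contact force between any of the fingers, the arm and mirror above 0.5 N).
It fails at once if the needle or the index tab is touched (contact force between any of the fingers, the arm and needle above 0.5 N or contact force between any of the fingers, the arm and tab above 0.5 N).
It fails at once if the pad corner is lifted above its rest (value of joint tilt below -0.187 rad).
It fails at once if the stand is shifted by more than 15 mm, lifted or tipped (distance of stand from where it was at the start of the episode above 0.015 m or height (world z) of stand above 0.006 m or angle between stand's own z axis and vertical above 0.05 rad).
It fails at once if a bystander is moved or lifted (distance of any of bottle, jar, compact, brush from where it was at the start of the episode above 0.02 m or height (world z) of any of bottle, jar, compact, brush above 0.012 m).
It also fails if it takes over 35 s, if anything falls off the work surface, if the arm or the gripper's body presses on something with over 40 N, if the wrist force passes 120 N, or if a joint passes its speed limit or range.

## Working session

There is one attempt and no reset: what is moved stays moved. The work goes in short steps, Python scripts to look and compute and a shell command to move; the robot and the scene stay as the last step left them, time stands still between calls to the robot, and variables do not carry over. Pictures are saved under pics/ and viewed, at most 10 in all, crops included, and the job is handed in when it is done.

```bash
mkdir -p pics
cat > h.py <<'E'
import numpy as np, cv2
from station import ctrl
def ray(c,uv):
    K=np.array(c["intrinsics"]);d=np.array([(uv[0]-K[0,2])/K[0,0],(uv[1]-K[1,2])/K[1,1]]);u=d.copy()
    for _ in range(20): u=d/(1+c["k1"]*(u@u))
    R=np.array(c["R"]);t=np.array(c["t"]); return -R.T@t, R.T@np.array([u[0],u[1],1])
def onz(c,uv,z):
    o,r=ray(c,uv); return o+r*(z-o[2])/r[2]
def proj(c,X):
    K=np.array(c["intrinsics"]);p=np.array(c["R"])@X+np.array(c["t"]);u=p[:2]/p[2];u=u*(1+c["k1"]*(u@u))
    return K[:2,:2]@u+K[:2,2]
E
python3 - <<'E'
from h import *
for n in("scene","top"):
    c=ctrl.camera(n);cv2.imwrite(f"pics/{n}0.png",c["img"]);print(n,-np.array(c["R"]).T@c["t"],np.array(c["R"])[2])
o=ctrl.get_obs();print(o["time_s"],o["ee_pos"],o["eef_rot"],ctrl.tcp_to_grasp,o["grip_width"])
E
```

```text
scene [1.41710527 0.40563577 0.72039815] [-0.78822397 -0.31119688 -0.5309044 ]
top [0.38633419 0.07488322 1.33143601] [ 0.16794881 -0.00102537 -0.98579519]
0.1 [0.18951912 0.51627942 0.40412986] [-3.14054601e+00 -7.41148228e-05  2.78978280e+00] 0.1804 0.09402302333707135
```

View pics/scene0.png

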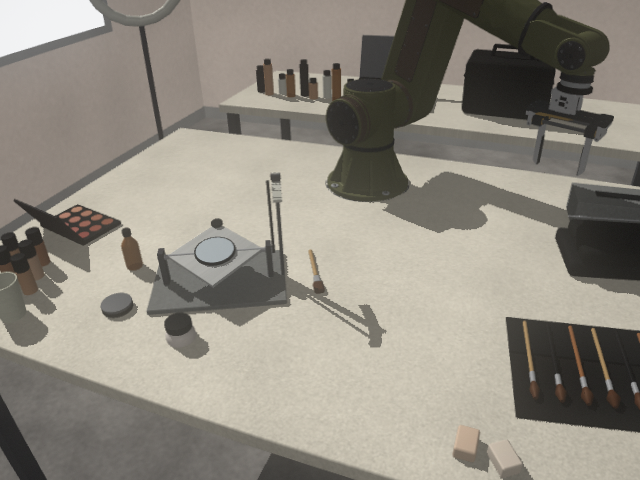

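View pics/top0.png

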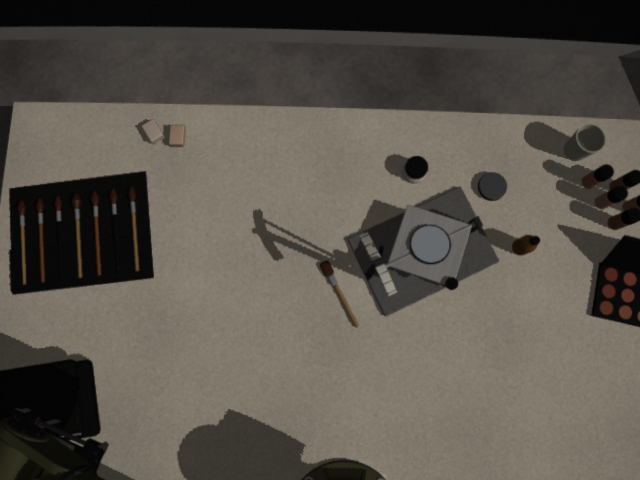

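The scene view shows the stand with its pad at about (217,223), the needle and scale at about (268–280,180), and the mirror at (215,250). In the top view the pad is at (451,284), the mirror at (430,244) and the scale at about (370–390,235–295). I'll crop closer next.

Run:
```python
from h import *
s=cv2.imread("pics/scene0.png");t=cv2.imread("pics/top0.png")
a=cv2.resize(s[165:265,245:305],None,fx=6,fy=6,interpolation=cv2.INTER_CUBIC)
b=cv2.resize(t[190:320,340:500],None,fx=2.75,fy=2.75*600/357.5/1.0 if 0 else 2.75,interpolation=cv2.INTER_CUBIC)
W=np.zeros((600,800,3),np.uint8);W[:600,:360]=a;W[:b.shape[0],360:360+b.shape[1]]=b
cv2.imwrite("pics/crop0.png",W)
ct=ctrl.camera("top");cs=ctrl.camera("scene")
print("mirror",onz(ct,(430.5,244),.09),"pad",onz(ct,(451.5,284),.105))
print("base corners",[onz(ct,p,.012).round(3) for p in((461,187),(499,262),(386,316),(346,237))])
```

```text
mirror [ 0.59847965 -0.17390545  0.09      ] pad [ 0.51046231 -0.21589512  0.105     ]
base corners [array([ 0.751, -0.263,  0.012]), array([ 0.574, -0.35 ,  0.012]), array([ 0.443, -0.087,  0.012]), array([0.623, 0.007, 0.012])]
```

View pics/crop0.png

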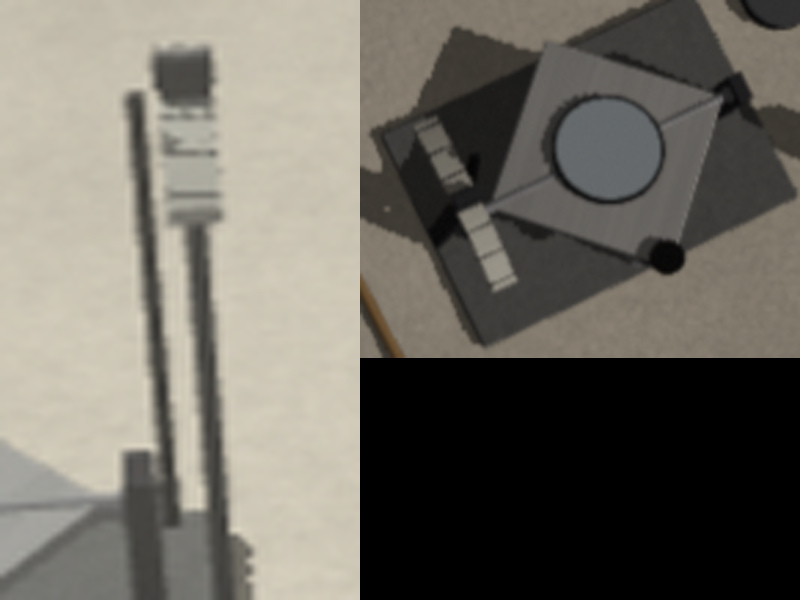

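The crop shows the base corners, plate and pad clearly. The stand centre comes out at about (0.598,-0.174) with yaw about 26°, and the base and pad sizes agree with the given ones. In the scene view the tab is at (275.5,177) and the needle tip at (267.5,180.5). I'll zoom the top view on the scale and intersect the rays with cylinders about the hinge.

```bash
cat >> h.py <<'E'
C=np.array([.598,-.1735,0]);YAW=np.deg2rad(25.8)
SR=np.array([[np.cos(YAW),-np.sin(YAW),0],[np.sin(YAW),np.cos(YAW),0],[0,0,1]])
def cyl(c,uv,r):
    o,d=ray(c,uv);o=SR.T@(o-C)-[0,0,.08];d=SR.T@d
    a=d[0]**2+d[2]**2;b=o[0]*d[0]+o[2]*d[2];k=o[0]**2+o[2]**2-r*r
    p=o+d*(-b-np.sqrt(b*b-a*k))/a; return np.arctan2(-p[0],p[2]),p
def P(a,r,y): return C+SR@np.array([-r*np.sin(a),y,.08+r*np.cos(a)])
E
python3 - <<'E'
from h import *
ct=ctrl.camera("top");cs=ctrl.camera("scene")
print("tab",cyl(cs,(275.5,177.5),.178),"needle",cyl(cs,(267.5,180.8),.180))
for a in(-.15,0,.1):print(a,"top: tip",proj(ct,P(a,.18,.129)),"tab",proj(ct,P(a,.178,.146)),"scene tip",proj(cs,P(a,.18,.129)),"tab",proj(cs,P(a,.178,.146)))
t=ct["img"][225:300,355:405];cv2.imwrite("pics/crop1.png",cv2.resize(np.clip(t*1.8,0,255).astype(np.uint8),None,fx=8,fy=8,interpolation=cv2.INTER_NEAREST))
E
```

```text
tab (np.float64(-0.06786568960707166), array([0.01207082, 0.14480409, 0.17759025])) needle (np.float64(-0.14591282529208938), array([0.02617121, 0.12863473, 0.17808725]))
-0.15 top: tip [380.62102381 244.49271303] tab [372.43356327 248.44146413] scene tip [267.6863669  180.99562909] tab [276.23918484 181.29290082]
0 top: tip [386.83791897 257.23653206] tab [378.5359039  261.05917179] scene tip [267.61694181 174.37354175] tab [275.99856671 174.74907231]
0.1 top: tip [390.86586454 265.97522125] tab [382.50553157 269.70250169] scene tip [267.65602711 171.08798858] tab [275.91738588 171.49934911]
```

View pics/crop1.png

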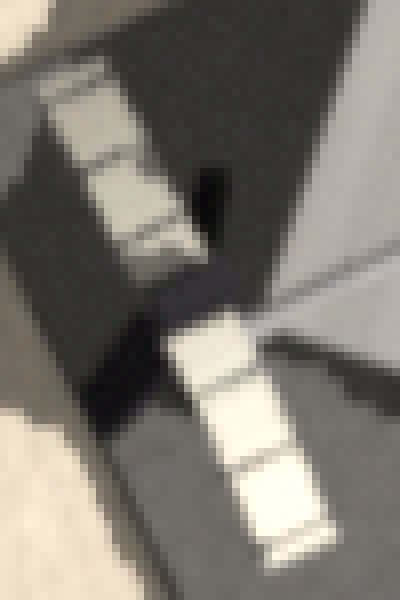

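The top zoom shows the tab and its shoe as the dark gap in the white scale. The gap's edges are at about pixels (375.7,258.2) and (379.5,264.7), and the needle runs by (381,247).

Run:
```python
from h import *
ct=ctrl.camera("top");cs=ctrl.camera("scene")
for r in(.162,.17,.178,.183):
    print(r,[(round(cyl(ct,p,r)[0],3),round(cyl(ct,p,r)[1][1],3)) for p in((375.75,258.25),(377.6,261.6),(379.5,264.75))])
# scale ends / ticks seen in top at r .165 and needle
g=ct["img"][225:300,355:405].astype(int).sum(2)
print("needle top cand",[cyl(ct,p,.18)[0] for p in((381,246),(380.6,246.5))])
gs=cs["img"][165:200,270:282].astype(int).sum(2)
print(gs)
print(cs["img"][174:200,262:272].astype(int).sum(2))
```

```text
0.162 [(np.float64(-0.051), np.float64(0.146)), (np.float64(-0.006), np.float64(0.146)), (np.float64(0.037), np.float64(0.145))]
0.17 [(np.float64(-0.045), np.float64(0.147)), (np.float64(-0.002), np.float64(0.147)), (np.float64(0.038), np.float64(0.146))]
0.178 [(np.float64(-0.039), np.float64(0.149)), (np.float64(0.001), np.float64(0.148)), (np.float64(0.04), np.float64(0.147))]
0.183 [(np.float64(-0.036), np.float64(0.149)), (np.float64(0.003), np.float64(0.149)), (np.float64(0.04), np.float64(0.148))]
needle top cand [np.float64(-0.13350874464559848), np.float64(-0.13036173040805882)]
[[545 548 549 552 550 558 556 557 557 567 570 570]
 [552 552 555 556 557 557 562 560 564 565 570 571]
 [559 560 560 559 557 560 564 568 570 570 564 567]
 [563 565 562 560 561 560 558 565 565 566 563 562]
 [562 557 556 559 557 561 560 560 565 564 561 561]
 [552 553 555 561 560 561 562 562 562 560 558 561]
 [557 561 563 568 562 565 569 566 567 566 570 572]
 [518 533 573 512 476 489 540 530 489 490 538 572]
 [476 425 439 410 409 416 410 380 358 338 487 572]
 [402 298 294 295 301 299 286 274 274 256 468
[... 1700 characters left out ...]
72 576 559]
 [567 570 568 509 345 205 210 452 564 479]
 [569 571 570 559 405 202 202 455 569 540]
 [570 576 571 573 419 199 200 454 564 513]
 [573 573 568 569 417 203 202 397 531 506]
 [574 566 566 565 423 221 202 372 525 506]
 [571 568 566 563 422 227 205 311 494 484]
 [568 571 571 567 455 266 203 296 495 507]
 [563 571 571 570 458 277 200 299 494 558]
 [563 565 566 564 455 274 204 297 493 517]
 [563 566 566 558 492 325 204 248 475 562]
 [568 567 563 559 504 340 200 237 471 573]
 [558 561 558 561 547 395 199 208 462 569]
 [560 560 564 560 564 405 206 202 460 566]
 [564 564 572 567 569 409 204 199 468 573]
 [561 566 565 565 566 420 225 202 391 531]
 [570 571 570 568 563 423 228 202 376 527]]
```

Tab index is about -0.015 and tilt about -0.14, so roughly 12 mm of press. The pad top is at about (0.512,-0.215,0.106). I'll shut the gripper, rise, and travel above the pad.

```bash
python3 -m jog '[[0,0,-4,0,0,0],[-2,-2,-7,0,0,0],[-5,-5,-9,0,0,0],[-8,-8.5,-10,0,0,0],[-11.3,-11.8,-10,0,0,0],[-14.6,-15.2,-10,0,0,0],[-17.9,-18.6,-10,0,0,0],[-21,-22,-10,0,0,0]]' 0 20
python3 -m jog '[[-3.3,-3.4,0,0,0,0],[-6.6,-6.8,0,0,0,0],[-9.9,-10.2,0,0,0,0],[-13.2,-13.6,0,0,0,0],[-16.5,-17,0,0,0,0],[-19.8,-20.4,0,0,0,0],[-23,-24,0,0,0,0],[-26,-27.5,0,0,0,0]]'
python3 -m jog '[[-3.3,-3.4,0,0,0,0.13],[-6.6,-6.8,0,0,0,0.26],[-8.3,-8.2,0,0,0,0.39],[-8.3,-8.2,0,0,0,0.52],[-8.3,-8.2,0,0,0,0.65],[-8.3,-8.2,0,0,0,0.77],[-8.3,-8.2,0,0,0,0.77],[-8.3,-8.2,0,0,0,0.77]]'
```

```text
time_s: 1.2
ee_pos: [0.311, 0.2356, 0.5048]
eef_rot: [3.141, 0.0, 2.79]
force: [1.2, -0.1, 0.8]
grip_width: 0.0335
grip_force: 0.0
time_s: 2.0
ee_pos: [0.4604, -0.1125, 0.5047]
eef_rot: [3.142, 0.0, 2.789]
force: [1.1, 1.1, -0.2]
grip_width: 0.0006
grip_force: 0.0
time_s: 2.8
ee_pos: [0.5098, -0.2159, 0.5047]
eef_rot: [-3.142, -0.0, 2.023]
force: [-0.8, -0.6, 0.2]
grip_width: 0.0005
grip_force: 0.0
```

```bash
python3 -m jog '[[0,0,4,0,0,0],[0,0,8,0,0,0],[0,0,12,0,0,0],[0,0,15,0,0,0],[0,0,17,0,0,0],[0,0.2,18,0,0,0],[0,0.2,18,0,0,0]]'
python3 - <<'E'
from h import *
W=np.zeros((480,800,3),np.uint8)
cs=ctrl.camera("scene");ct=ctrl.camera("top")
W[:480,:400]=cv2.resize(cs["img"][145:265,190:290],(400,480),interpolation=cv2.INTER_CUBIC)
W[:480,400:]=cv2.resize(ct["img"][205:325,380:480],(400,480),interpolation=cv2.INTER_CUBIC)
cv2.imwrite("pics/near.png",W)
tip=np.array(ctrl.get_obs()["ee_pos"])-[0,0,.199];pad=np.array([.512,-.215,.1056])
for n,c in(("scene",cs),("top",ct)):print(n,"tip",proj(c,tip),"pad",proj(c,pad))
E
```

```text
time_s: 3.5
ee_pos: [0.5118, -0.2149, 0.3239]
eef_rot: [-3.141, -0.001, 2.022]
force: [-0.3, 0.2, 0.4]
grip_width: 0.0005
grip_force: 0.0
scene tip [216.52721785 212.56551069] pad [217.68692615 220.44586793]
top tip [453.51935463 282.32944179] pad [451.1456555  283.24574465]
```

View pics/near.png

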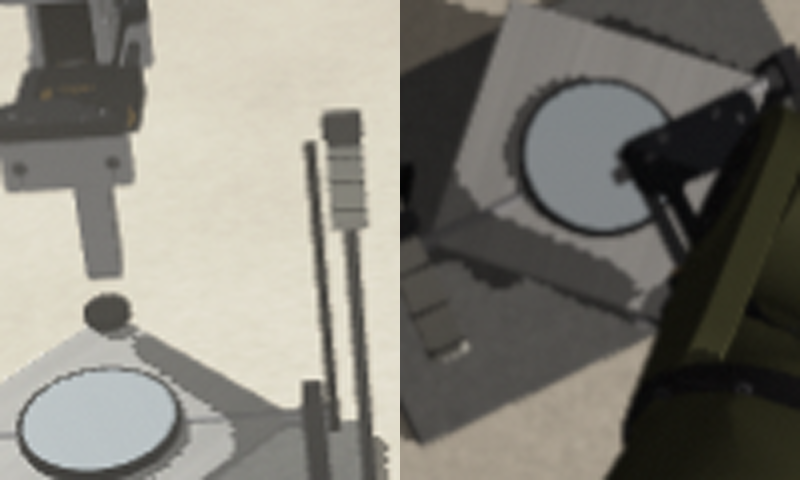

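The near view shows the fingertip at about scene (216,214), squarely over the pad at (217,223). The needle and mirror are clear. Now I'll press slowly.

```bash
python3 -m jog '[[0,0,1,0,0,0],[0,0,1.5,0,0,0],[0,0,1.8,0,0,0],[0,0,2.0,0,0,0],[0,0,2.2,0,0,0],[0,0,2.4,0,0,0],[0,0,2.6,0,0,0],[0,0,2.6,0,0,0]]'
python3 -m jog '[[0,0,0.1,0,0,0],[0,0,0.2,0,0,0],[0,0,0.2,0,0,0],[0,0,0.2,0,0,0]]'
python3 - <<'E'
from h import *
W=np.zeros((480,800,3),np.uint8)
cs=ctrl.camera("scene");ct=ctrl.camera("top")
W[:480,:400]=cv2.resize(cs["img"][165:213,250:290],(400,480),interpolation=cv2.INTER_NEAREST)
t=np.clip(ct["img"][235:283,365:405]*1.8,0,255).astype(np.uint8)
W[:480,400:]=cv2.resize(t,(400,480),interpolation=cv2.INTER_NEAREST)
cv2.imwrite("pics/p1.png",W)
print(cs["img"][170:186,264:282].astype(int).sum(2))
z=ctrl.get_obs()["ee_pos"][2]-.199
print("pad z",z,"tilt",[a for a in np.arange(-.2,.22,.002) if abs(.08+.012*np.cos(a)-.098*np.sin(a)-z)<.0002])
for a in(-.1,-.07,-.04,-.02,0,.02):print(a,proj(cs,P(a-.002/.18,.18,.129)),proj(cs,P(a-0,.183,.146)+SR@[-.004,0,0]),proj(ct,P(a,.18,.129)),proj(ct,P(a,.178,.146)))
E
```

```text
time_s: 4.4
ee_pos: [0.5115, -0.2153, 0.299]
eef_rot: [-3.141, 0.001, 2.02]
force: [-2.2, -0.1, 3.4]
grip_width: 0.0004
grip_force: 1.2
time_s: 4.8
ee_pos: [0.5116, -0.2153, 0.2971]
eef_rot: [-3.141, 0.001, 2.02]
force: [-3.3, -2.0, 4.8]
grip_width: 0.0006
grip_force: 2.4
[[623 624 624 623 623 623 619 620 622 626 630 628 627 629 630 630 627 628]
 [625 630 627 624 622 622 622 631 633 635 634 633 633 634 635 637 637 639]
 [633 640 635 631 632 627 584 536 508 476 460 456 449 431 419 465 585 636]
 [633 636 634 630 628 626 528 383 337 322 312 310 293 277 271 290 536 640]
 [635 635 633 629 628 589 431 265 249 251 249 247 245 238 239 240 523 640]
 [631 634 633 634 632 571 399 236 239 238 238 237 237 240 237 238 460 610]
 [632 631 589 501 562 576 396 238 235 241 236 238 241 237 238 242 439 604]
 [634 550 396 292 388 551 458 238 240 236 237 240 235 239 242 242 438 600]
 [631 523 307 216 322 547 473 240 239 239 237 240 240 241 237 236 373 573]
 [635 524 304 218 319 543 474 240 243 240 240 240 240 239 239 241 501 630]
 [638 524 306 217 269 522 612 434 240 241 240 240 242 238 239 240 537 649]
 [
[... 473 characters left out ...]

-0.1 [267.65315436 179.08578744] [275.95130995 175.91744515] [382.70621896 248.6709465 ] [374.47720446 252.58019904]
-0.07 [267.63488303 177.70419113] [275.90083786 174.55740651] [383.95290558 251.21481827] [375.70053213 255.09910909]
-0.04 [267.62293866 176.40317266] [275.85631004 173.27959699] [385.19419484 253.78232133] [376.91969491 257.64075449]
-0.02 [267.61845356 175.58084133] [275.82991097 172.47362058] [386.0178843 255.5054412] [377.72933817 259.34616002]
0 [267.61672267 174.79465764] [275.80612729 171.70447286] [386.83791897 257.23653206] [378.5359039  261.05917179]
0.02 [267.61772046 174.04470976] [275.78494578 170.9722206 ] [387.65379889 258.97456331] [379.33890314 262.77877332]
```

View pics/p1.png

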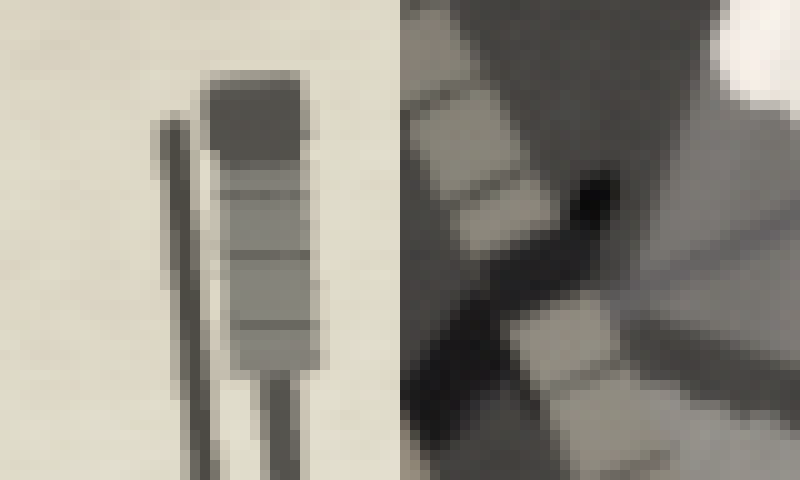

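The needle tip is at scene (267,176.5) with the tab's top edge at row 172. In the top view the needle end is at (384.5,252), which agrees with tilt -0.063 from the finger height. The index is about -0.015, so another 4.8 mm or so of press.

```bash
python3 -m jog '[[0,0,0.1,0,0,0],[0,0,0.2,0,0,0],[0,0,0.3,0,0,0],[0,0,0.4,0,0,0],[0,0,0.5,0,0,0],[0,0,0.5,0,0,0],[0,0,0.5,0,0,0]]'
python3 - <<'E'
from h import *
W=np.zeros((480,800,3),np.uint8)
cs=ctrl.camera("scene");ct=ctrl.camera("top")
W[:480,:400]=cv2.resize(cs["img"][165:213,250:290],(400,480),interpolation=cv2.INTER_NEAREST)
t=np.clip(ct["img"][235:283,365:405]*1.8,0,255).astype(np.uint8)
W[:480,400:]=cv2.resize(t,(400,480),interpolation=cv2.INTER_NEAREST)
cv2.imwrite("pics/p2.png",W)
print(cs["img"][170:183,264:282].astype(int).sum(2))
z=ctrl.get_obs()["ee_pos"][2]-.199
print("pad z",z,"tilt",[a for a in np.arange(-.2,.22,.002) if abs(.08+.012*np.cos(a)-.098*np.sin(a)-z)<.0002])
E
```

```text
time_s: 5.6
ee_pos: [0.5115, -0.2153, 0.2921]
eef_rot: [-3.141, 0.001, 2.02]
force: [-3.3, -2.2, 5.6]
grip_width: 0.0007
grip_force: 2.7
[[622 624 624 625 625 622 623 623 621 627 628 628 631 632 628 627 629 628]
 [625 629 629 624 622 621 625 630 636 634 634 630 635 633 636 639 638 640]
 [633 640 639 633 632 630 581 536 508 477 459 456 450 434 420 470 590 639]
 [631 636 633 630 629 627 528 384 338 319 314 310 296 277 271 288 537 639]
 [636 591 545 503 561 588 430 266 250 250 249 246 246 237 240 237 523 640]
 [633 514 339 292 443 528 398 239 238 240 238 237 238 239 240 236 462 611]
 [632 512 291 210 342 480 399 236 240 236 237 241 240 240 243 239 438 606]
 [633 522 308 213 321 529 459 239 240 238 243 241 239 242 237 240 440 600]
 [632 521 311 215 321 546 475 239 239 241 241 240 240 242 239 242 376 574]
 [636 562 371 216 269 526 474 238 240 239 241 242 240 241 240 240 500 630]
 [636 579 387 217 251 519 611 433 240 243 241 239 243 242 243 239 540 649]
 [636 572 384 219 253 521 645 505 296 261 276 290 286 286 305 316 474 609]
 [634 624 454 217 227 520 646 537 388 355 360 361 359 360 365 368 496 614]]
pad z 0.09312594820452957 tilt [np.float64(-0.011999999999999844), np.float64(-0.009999999999999842)]
```

View pics/p2.png

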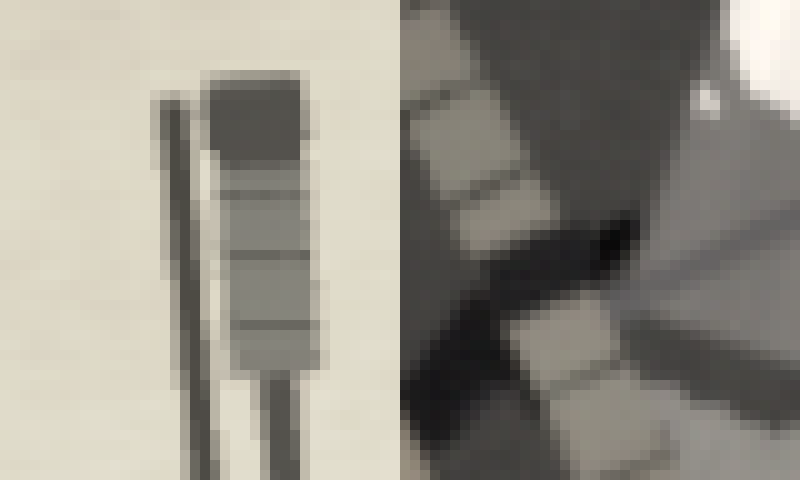

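The needle's end is at row 174.4 against the tab's edge at 171.9. That difference is what aligned parts should show (2.5 px), and the top view has the needle running straight out of the tab. I'll release straight up.

```bash
python3 -m jog '[[0,0,-0.3,0,0,0],[0,0,-0.7,0,0,0],[0,0,-1.5,0,0,0],[0,0,-3,0,0,0],[0,0,-5,0,0,0],[0,0,-7,0,0,0],[0,0,-7,0,0,0],[0,0,-7,0,0,0]]'
python3 - <<'E'
from h import *
W=np.zeros((480,800,3),np.uint8)
cs=ctrl.camera("scene");ct=ctrl.camera("top")
W[:480,:400]=cv2.resize(cs["img"][145:265,190:290],(400,480),interpolation=cv2.INTER_CUBIC)
t=np.clip(ct["img"][235:283,365:405]*1.8,0,255).astype(np.uint8)
W[:480,400:]=cv2.resize(t,(400,480),interpolation=cv2.INTER_NEAREST)
cv2.imwrite("pics/p3.png",W)
print(cs["img"][172:179,264:272].astype(int).sum(2))
E
```

```text
time_s: 6.5
ee_pos: [0.5115, -0.2149, 0.3616]
eef_rot: [3.141, 0.0, 2.02]
force: [0.3, 0.5, -0.1]
grip_width: 0.0002
grip_force: 0.0
[[627 633 633 627 624 623 580 593]
 [626 628 627 626 623 620 524 453]
 [631 587 538 496 555 583 428 285]
 [630 507 334 293 439 525 396 237]
 [625 509 293 216 338 473 398 241]
 [627 519 311 215 320 522 458 240]
 [627 515 307 218 323 541 473 240]]
```

View pics/p3.png

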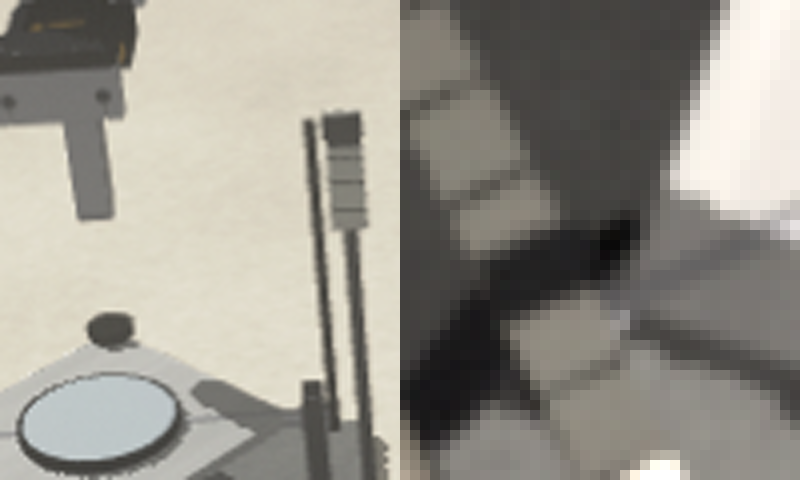

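The fingers are clear of the pad and the needle's end is still at row 174.4, beside the tab, so it stayed where I left it.

```bash
python3 -c "
from station import ctrl
print(ctrl.hand_in())"
```

```text
the job is handed in; nothing more can be done
None
```

I pressed the thumb pad until the needle lined up with the index tab, let go, checked in the pictures that the needle stayed there, and handed the job in at about 6.5 s; no verdict was returned.

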